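Free and hold open the shutter of a tray drop seeder

TASK

The red-knobbed cam lever on the front of the tray seeder locks its white shutter plate. Flip the lever right over to its outer side to free the shutter, then ease the shutter open by its blue handle, away from you and against its sprung plungers, until it is fully home on the hard stop, and finish while still holding it there so that I can brush the holes through. Leave the pot, the seed jar and the brush where they are.

Things in the scene. Friction and masses are not known exactly. Their poses are not given: they have to be found in the camera images.
- seeder: Drop seeder fixed to the bench over a black cell tray: aluminium frame 300 x 320 mm, clear deck, frame top 95 mm above the bench. Origin on the bench under the frame's centre; x (level) is the way the shutter opens, away from the robot, y to the frame's left, z up. Front rail face at x = -150 mm; on the far side two brass sprung plungers and a dark stop block face the shutter's rear lip.
- shutter (a joint): Travel of the white shutter plate along the seeder's +x, in m: 0 closed, 0.012 fully open on the hard stop. After 1 mm it meets the plungers; pushing takes about 6 N at first, about 10 N at the stop; it springs back if let go. While the cam lever is locked it moves only 1.5 mm.
- handle (a point): Centre of the shutter's blue upright handle block: 100 mm wide (seeder y), 16 mm thick (x), 36 mm high, on the shutter's front flange (its top 74 mm above the bench, reaching 4 mm nearer the robot than the block). Push on its flat front face, 8 mm to the seeder's -x of this point. Free gap of 55 mm between its back and the front rail when closed. Axes as the seeder's.
- lever (a joint): Angle of the cam lever about a level hinge along the seeder's x, in rad: 0 locked, arm pointing inwards (seeder -y), 0.26 rad above level; grows as the knob is lifted and swung over the top; 1.31 upright; 2.6 end of travel, arm pointing outwards (seeder +y), 0.28 rad above level. Stays where left (about 1.1 N at the knob moves it). The cam clears the shutter above about 1.3.
- lever_knob (a point): Centre of the lever's red ball knob, 22 mm across, 75 mm from the hinge line, on a steel rod 8 mm thick. It swings across the seeder (in its y and z), 13 mm in front of the front rail's face. Starts 124 to 145 mm above the bench, with free air round it down to the front rail's top (95 mm).
- lever_pivot (a point): Centre of the lever's hinge on its bracket, 105 mm above the bench. Fixed to the seeder, axes as the seeder's.
- pot_mid (a point): Centre of an empty black plant pot, 110 mm across at the rim, 100 mm high, half-way up. To be left alone.
- jar_mid (a point): Centre of an amber seed jar with a white cap, 68 mm across, 100 mm high, half-way up. To be left alone.
- brush_grip (a point): Middle of the handle of a small brush lying on the bench, 200 mm long and 20 mm high. To be left alone.

How it is judged (in metres and radians):
On the way, in this order (a step that is already met when the one before it is completed fails the run):
1. the cam lever is flipped over to its outer side while the shutter is still closed (value of joint lever above 2.1 rad and value of joint shutter below 0.003 m), for 0.2 s.
2. the robot holds the shutter fully open on its stop (value of joint lever above 2.1 rad and value of joint shutter above 0.0105 m and contact force between any of the fingers, the arm and shutter above 4 N), for 0.5 s.
At the end, for the whole second after the job is handed in: The robot is still pushing the shutter (more than 4 N from the robot on it), the shutter is at rest within 1.5 mm of its 12 mm hard stop, the cam lever is over on its outer side (angle above 2.1 rad), and pot, jar and brush are within 30 mm of where they started (all of step 2 and value of joint shutter below 0.014 m and velocity of joint shutter between -0.01 and 0.01 m/s and distance of each of pot_mid, jar_mid, brush_grip from where it was at the start of the episode below 0.03 m); the arm keeps its last pose, push and grip.
It fails at once if the shutter is slammed open (faster than 0.25 m/s) (velocity of joint shutter above 0.25 m/s).
It fails at once if the pot is pushed away (30 mm) (distance of pot_mid from where it was at the start of the episode above 0.03 m).
It fails at once if the seed jar is pushed away (30 mm) (distance of jar_mid from where it was at the start of the episode above 0.03 m).
It fails at once if the brush is pushed away (30 mm) (distance of brush_grip from where it was at the start of the episode above 0.03 m).
It also fails if it takes over 58 s, if anything falls off the work surface, if the arm or the gripper's body presses on something with over 40 N, if the wrist force passes 120 N, or if a joint passes its speed limit or range.

ROBOT

A 7-joint arm with a two-finger parallel gripper is mounted at the origin on the work surface. World frame = base frame: x ahead of the robot, y to its left, z up, the work surface at z = 0. Lengths are in mm, angles in rad, forces in N, time in s.
With the tool pointing down it reaches from about 425 to 875 mm from the base axis. Payload 8.4 kg.
Tool frame: the origin (TCP) lies at the very end of the fingers, on their centre line; the grasp point (between the pads) lies 19 mm behind it (bot.grasp_offset is the distance from the TCP to the grasp point, in mm); z points along the fingers, y is the direction in which the jaws open and shut (so a half turn about z gives the same grasp; the last joint's range is limited). The gripper opens to 87 mm and grips with 3 to 60 N. Pads are 19 mm wide; open, the fingers measure 117 mm over their backs; the gripper's body (75 mm by 190 mm) begins 51 mm behind the grasp point.
Start: joints at [-1.27, 0.333, 0.04, 1.465, -0.013, 1.343, -0.059], TCP at [253, 598.71, 222.546] pointing down, gripper open.
Joint ranges: [-2.58, 2.58], [-0.38, 2.09], [-1.3, 1.39], [0.25, 2.4], [-1.5, 4.64], [0.08, 2.09], [-2.65, 2.65]. Speed limits (rad/s): [2.22, 2.22, 2.79, 2.79, 3.14, 3.14, 3.14].

INTERFACE

Orientations are given as a unit quaternion [x, y, z, w].
In Python, from plant import bot gives the robot as it stands.
- The arm moves only by the shell command python3 -m pendant 'ROWS' [FORCE]. ROWS is JSON, a list of rows, each a list of 7 numbers: the shift along the tool's x, y, z in cm, then the turn, a rotation vector about the tool's x, y, z in degrees, then the closure, from 0 (fully open) to 1 (shut). A call has 1 to 10 rows; each row is the pose to reach, as a shift and turn from the pose commanded when the call began, along the tool's axes at that moment; what a row does not reach only later rows make up. A row lasts 1/8 s, in which the tool goes at most 62.5 mm and 10.7 degrees, less where a joint would pass 70% of its speed; a pose out of reach is approached as far as the arm can. A call with a gripper value outside its range is refused whole. The fingers move at their own pace and stop on an object; FORCE is the grip in N (left out, the last holds). Time passes only in rows, so rows that repeat a pose let the fingers close. It gives the time, the measured TCP pose, the force and the opening at its end, in the units of the state.
- bot.read_state(): the state, without advancing time (a new reading comes with each control period).
- bot.get_image(name): name is "scene" or "top"; returns the picture (384x512x3 uint8, blue, green, red); there is no depth.
- bot.calibration(name): a dict with "vertical_fov" (degrees; the focal length in pixels is half the picture's height over the tangent of half this angle, whatever the lens; pixels are square), "cx", "cy" (the principal point, pixels), "pose" (4x4, takes a point from camera to world coordinates). Camera axes: x right, y down, z forward; pixel columns grow to the right and rows downward; lengths in mm; the calibration is good to about 2 mm. A picture is of the moment at which its call begins. calibration takes no time and is no camera call.
- bot.job_done(): hands the job in, once; it reports no verdict.
Trained networks look in the newest picture that a camera, given by its name, has taken for a name from the list of things; names that differ only in an ending like _2 or _b are one class to them, and where a whole thing is asked for, a point or a joint stands for the part that bears it (a point fixed in the world has none). Each returns a list of dicts, best first, with "score" (0 to 1); they miss things now and then, are a little off and sometimes report something else, mostly with a low value. They report only what shows in the picture. A call takes as long as a camera call.
- bot.boxes_of(name, camera): "bbox" ([left, top, right, bottom] as shares, 0 to 1, of the picture: columns of its width, rows of its height, round what is visible of it).
- bot.landmark_of(name, camera): "position" ([column, row] as shares, 0 to 1, of the picture: columns of its width, rows of its height: a listed point, or the origin of a listed thing).
The state is a dict: "time_s": time; "joints": joint angles; "joint_vel": joint speeds; "effort": joint torques, N m; "eef_pos": TCP position; "tool_rot": TCP orientation; "wrist_force": force on the tool from outside, world axes, zero at the start; "ft_torque": the same for the moment, N m; "opening": finger opening in mm.
Only numpy, scipy, OpenCV 4.12 (cv2) and the standard library are available. Lean on these libraries where they do the work, as an engineer would, in place of code of your own. Each camera call takes 0.05 s, during which the arm holds its last target.

## Working session

There is one attempt and no reset: what is moved stays moved. The work goes in short steps, Python scripts to look and compute and a shell command to move; the robot and the scene stay as the last step left them, time stands still between calls to the robot, and variables do not carry over. Pictures are saved under pics/ and viewed, and the job is handed in when it is done.

```bash
ls; mkdir -p pics; python3 - <<'E'
from plant import bot
import cv2
s=bot.read_state()
print(s)
for n in("scene","top"):
    cv2.imwrite(f"pics/{n}0.png",bot.get_image(n)); c=bot.calibration(n); print(n,c)
    for k in["seeder","handle","lever_knob","lever_pivot","pot_mid","jar_mid","brush_grip"]:
        print(k,[( [round(x*512) if i%2==0 else round(x*384) for i,x in enumerate(d['position'])],round(d['score'],2)) for d in bot.landmark_of(k,n)][:3])
E
```

```text
pics
{'time_s': 0.0, 'joints': array([-1.27018969,  0.33391553,  0.03987232,  1.4662697 , -0.01339037,
        1.34327464, -0.05852564]), 'joint_vel': array([-0.00272486,  0.00146918, -0.00081085,  0.00081294, -0.0001675 ,
       -0.00075391, -0.00035794]), 'effort': array([-2.20034549e-04, -6.56342983e+01,  1.33526143e+00, -4.03801739e+01,
       -5.99356648e-02,  4.46431129e-02,  1.71033648e-04]), 'eef_pos': array([252.85612081, 598.30210884, 221.65702853]), 'tool_rot': array([ 1.98593759e-01,  9.80081567e-01, -7.94322423e-04, -1.00721295e-04]), 'wrist_force': array([-0.59229787, -0.04495118, -0.04179956]), 'ft_torque': array([ 0.00098465, -0.01814716, -0.00199216]), 'opening': 87.2205263082803}
scene {'vertical_fov': 44.476161875452675, 'cx': 256.05305954309455, 'cy': 196.11505399190153, 'pose': array([[-8.00664294e-01,  4.43271648e-01, -4.03047062e-01,
         1.02913490e+03],
       [ 5.99069693e-01,  5.84239890e-01, -5.47521008e-01,
         6.36625007e+02],
       [-7.22436907e-03, -6.79833801e-01, -7.33330629e-01,
         9.38743291e+02],
       [ 0.00000000e+00,  0.0000000
[... 253 characters left out ...]
52, 159], 0.58)]
brush_grip [([302, 162], 0.96)]
top {'vertical_fov': 44.79281258510921, 'cx': 258.02282659364016, 'cy': 191.23504896793716, 'pose': array([[-2.85201990e-02, -9.93346218e-01,  1.11579075e-01,
         4.34249681e+02],
       [-9.99301402e-01,  3.10307081e-02,  2.08279340e-02,
        -6.34186367e+00],
       [-2.41517272e-02, -1.10907109e-01, -9.93537270e-01,
         1.18316570e+03],
       [ 0.00000000e+00,  0.00000000e+00,  0.00000000e+00,
         1.00000000e+00]])}
seeder [([248, 140], 0.95)]
handle [([255, 226], 0.7)]
lever_knob [([216, 197], 0.57)]
lever_pivot [([189, 194], 0.94)]
pot_mid [([122, 190], 0.76)]
jar_mid [([334, 234], 0.62)]
brush_grip [([302, 283], 0.88)]
```

View pics/scene0.png

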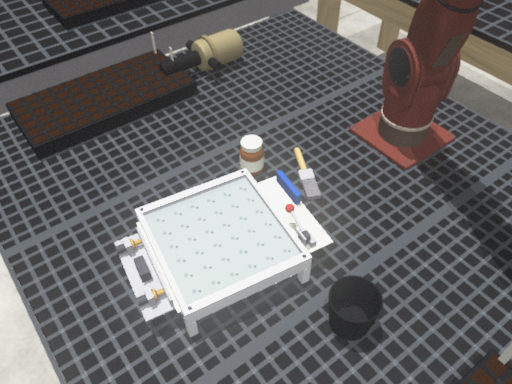

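View pics/top0.png

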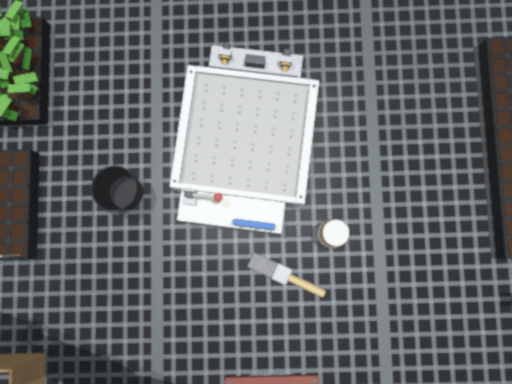

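```bash
cat > h.py <<'E'
import numpy as np
from plant import bot
from scipy.spatial.transform import Rotation as R
def ray(n,px):
    c=bot.calibration(n);f=192/np.tan(np.radians(c['vertical_fov']/2));P=c['pose']
    d=P[:3,:3]@np.array([(px[0]-c['cx'])/f,(px[1]-c['cy'])/f,1]);return P[:3,3],d/np.linalg.norm(d)
def proj(n,p):
    c=bot.calibration(n);f=192/np.tan(np.radians(c['vertical_fov']/2));P=c['pose']
    q=P[:3,:3].T@(np.array(p)-P[:3,3]);return np.round([f*q[0]/q[2]+c['cx'],f*q[1]/q[2]+c['cy']],1)
def tri(a,b):
    o1,d1=ray("scene",a);o2,d2=ray("top",b)
    A=np.stack([d1,-d2],1);t=np.linalg.lstsq(A,o2-o1,rcond=None)[0]
    p=o1+t[0]*d1;q=o2+t[1]*d2;return np.round((p+q)/2,1),round(np.linalg.norm(p-q),1)
def onz(n,px,z):
    o,d=ray(n,px);return np.round(o+d*(z-o[2])/d[2],1)
E
python3 - <<'E'
from h import *
for k,a,b in [("seeder",(220,256),(248,140)),("handle",(288,190),(255,226)),("knob",(287,207),(216,197)),("pivot",(302,237),(189,194)),("pot",(355,310),(122,190)),("jar",(252,159),(334,234)),("brush",(302,162),(302,283))]: print(k,tri(a,b))
E
```

```text
seeder (array([701.8,  40.7,  -2.2]), np.float64(0.0))
handle (array([476.9,  25.5,  76.1]), np.float64(2.7))
knob (array([545.9, 108.1, 132.3]), np.float64(10.4))
pivot (array([557.5, 175.8,  99.4]), np.float64(8.2))
pot (array([572.5, 356.8,  47.4]), np.float64(8.6))
jar (array([ 452. , -165.6,   28.7]), np.float64(0.8))
brush (array([333.9, -83.5,  11.4]), np.float64(1.2))
```

The scene view shows the seeder at about (220,240), the red knob at (290,208), the pivot at (306,238), the blue handle at (288,187), the pot at (355,308), the jar at (252,155) and the brush near (307,175). In the top view the knob is at (218,197), the pivot at (189,195) and the handle at (254,224). I'll zoom in to get precise pixels.

```bash
python3 - <<'E'
import cv2
a=cv2.imread('pics/scene0.png')[150:270,220:350];cv2.imwrite('pics/sz.png',cv2.resize(a,None,fx=5,fy=5,interpolation=cv2.INTER_CUBIC)[:600])
a=cv2.imread('pics/top0.png')[170:240,170:300];cv2.imwrite('pics/tz.png',cv2.resize(a,None,fx=6,fy=6,interpolation=cv2.INTER_CUBIC))
E
```

```text
(no output)
```

View pics/sz.png

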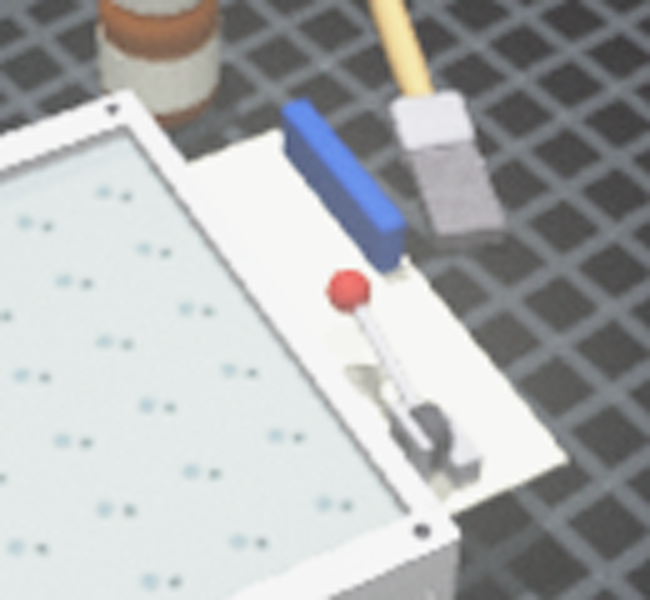

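View pics/tz.png

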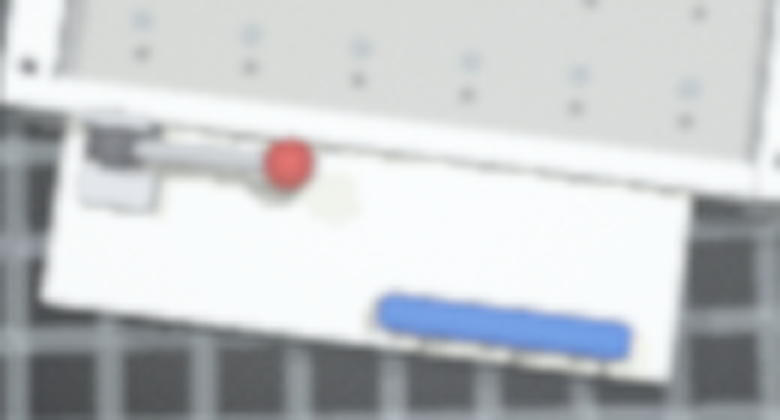

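```bash
python3 - <<'E'
from h import *
k=tri((289.8,208),(218.2,197.3));print("knob",k)
print("handle top ctr",tri((289.2,182.6),(254,224.3)))
# frame front corners (outer), z=95
L=tri((220+457/5,150+535/5),(170+3/6,170+104/6));print("frame corner L",L)
print("onz corner", onz("top",(170.5,187.3),95),onz("scene",(311.4,257),95))
# frame corner screws, top: 4
c=[onz("top",p,95) for p in[(174.7,181),(301,199.5),(192,72),(314.5,85.5)]];print(c, np.mean(c,0))
d=c[1]-c[0];print("yaw",np.degrees(np.arctan2(d[0],-d[1])))
e=c[2]-c[0]+c[3]-c[1];print("yaw2",np.degrees(np.arctan2(e[1],e[0])))
print("handle ends z110",onz("top",(170+380/6,170+312/6),110),onz("top",(170+630/6,170+340/6),110))
print("pivot",tri((220+430/5,150+435/5),(170+112/6,170+145/6)))
print("jar",onz("top",(335,233.5),100),"pot",onz("top",(117,189),100),"brush",onz("top",(249,262),15),onz("top",(325,294),15))
E
```

```text
knob (array([542.3, 106.9, 125.7]), np.float64(1.0))
handle top ctr (array([478.6,  27.8, 106. ]), np.float64(0.4))
frame corner L (array([573.8, 223.3,  89.6]), np.float64(2.7))
onz corner [572.3 223.   95. ] [577.7 225.   95. ]
[array([587. , 212.9,  95. ]), array([533.9, -83.6,  95. ]), array([852.7, 168.5,  95. ]), array([ 807.9, -126.6,   95. ])] [695.375  42.8    95.   ]
yaw -10.153428215796911
yaw2 -9.198724889741255
handle ends z110 [485.2  75.1 110. ] [471.7 -20.5 110. ]
pivot (array([554. , 179.2, 100.5]), np.float64(0.1))
jar [ 452.3 -158.4  100. ] pot [571.6 348.8 100. ] brush [389.4  45.6  15. ] [ 306.6 -139.    15. ]
```

```bash
cat >> h.py <<'E'
YAW=np.radians(-9.0); X=np.array([np.cos(YAW),np.sin(YAW),0]);Y=np.array([-X[1],X[0],0])
Rg=np.stack([np.cross(X,[0,0,-1]),X,[0,0,-1]],1)   # tool y along seeder x, z down
def go(p,Rt=Rg):
    s=bot.read_state();Rc=R.from_quat(s['tool_rot']).as_matrix()
    print("t",s['time_s'],"shift cm",np.round(Rc.T@(np.array(p)-s['eef_pos'])/10,2),"rot",np.round(R.from_matrix(Rc.T@Rt).as_rotvec(degrees=True),1))
E
python3 - <<'E'
from h import *
print(Rg); go((542,107,170))
E
```

```text
[[ 0.15643447  0.98768834  0.        ]
 [ 0.98768834 -0.15643447  0.        ]
 [ 0.          0.         -1.        ]]
t 0.8 shift cm [-45.76 -34.04   5.26] rot [-0.   0.  76.1]
```

```bash
python3 -m pendant '[[-4,-3,0,0,0,6,0.4],[-9,-6.8,0,0,0,14,0.4],[-14,-10.4,0.5,0,0,22,0.4],[-19,-14.1,1,0,0,31,0.4],[-24,-17.8,1.5,0,0,40,0.4],[-29,-21.5,2,0,0,49,0.4],[-34,-25.2,2.5,0,0,58,0.4],[-39,-29,3,0,0,66,0.4],[-43.5,-32.3,4,0,0,73,0.4],[-45.8,-34,5.3,0,0,76,0.4]]' 25
python3 - <<'E'
from h import *
import cv2
go((542,107,170))
for n in("scene","top"):
    a=bot.get_image(n);cv2.imwrite(f"pics/{n}1.png",a)
    print(n,proj(n,bot.read_state()['eef_pos']))
E
python3 -c "
import cv2,numpy as np
a=cv2.imread('pics/scene1.png')[130:280,220:370];b=cv2.imread('pics/top1.png')[130:280,150:300]
cv2.imwrite('pics/c1.png',cv2.resize(np.hstack([a,b]),None,fx=2.6,fy=2.6,interpolation=2))"
```

```text
time_s: 2.05
eef_pos: [544.0, 104.0, 169.8]
tool_rot: [0.762, 0.648, 0.001, 0.001]
wrist_force: [0.1, 0.9, -0.1]
opening: 52.4
t 2.05 shift cm [ 0.26 -0.25 -0.02] rot [ 0.1 -0.  -0.3]
scene [288.7 194.5]
top [217.6 194.9]
```

View pics/c1.png

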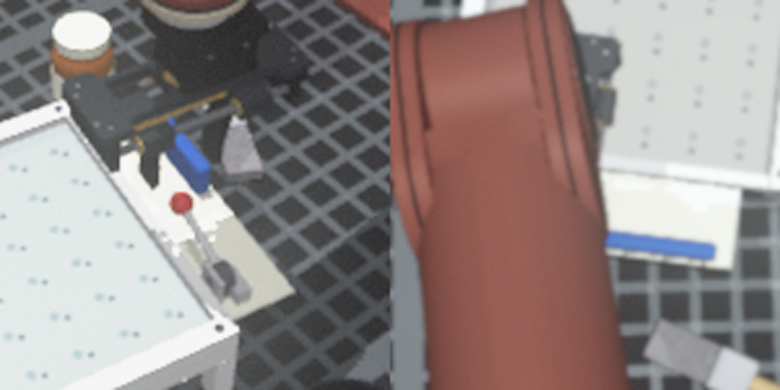

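```bash
python3 -m pendant '[[0.25,-0.2,1.5,0,0,0,0.4],[0.25,-0.2,3.5,0,0,0,0.4],[0.25,-0.2,5,0,0,0,0.4],[0.25,-0.2,5.8,0,0,0,0.4],[0.25,-0.2,5.8,0,0,0,0.4]]'
python3 - <<'E'
from h import *
import cv2
go((542,107,111))
a=bot.get_image("scene");cv2.imwrite("pics/scene2.png",cv2.resize(a[130:280,220:370],None,fx=4,fy=4,interpolation=2))
E
```

```text
time_s: 2.78
eef_pos: [540.6, 110.4, 111.1]
tool_rot: [0.76, 0.65, -0.0, -0.0]
wrist_force: [0.5, 0.4, 0.3]
opening: 52.1
t 2.775 shift cm [-0.32  0.19  0.01] rot [-0.   0.   0.1]
```

View pics/scene2.png

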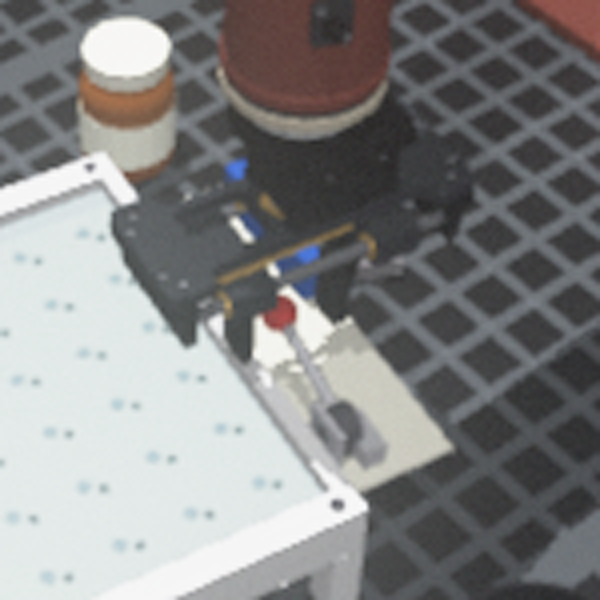

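```bash
python3 -m pendant '[[-0.2,0.15,0,0,0,0,0.4],[-0.2,0.15,0,0,0,0,0.7],[-0.2,0.15,0,0,0,0,1],[-0.2,0.15,0,0,0,0,1],[-0.2,0.15,0,0,0,0,1],[-0.2,0.15,0,0,0,0,1]]' 25
python3 - <<'E'
from h import *
import cv2
print(bot.read_state()['wrist_force']);p=np.array([542,107,111])
go(p)
a=bot.get_image("scene");cv2.imwrite("pics/scene3.png",cv2.resize(a[130:280,220:370],None,fx=4,fy=4,interpolation=2))
E
```

```text
time_s: 3.58
eef_pos: [543.7, 107.7, 112.1]
tool_rot: [0.76, 0.65, 0.001, 0.001]
wrist_force: [6.3, -0.2, -1.7]
opening: 20.2
[ 6.32911921 -0.18801903 -1.74795272]
t 3.575 shift cm [-0.09 -0.15  0.11] rot [ 0.2 -0.   0.1]
```

View pics/scene3.png

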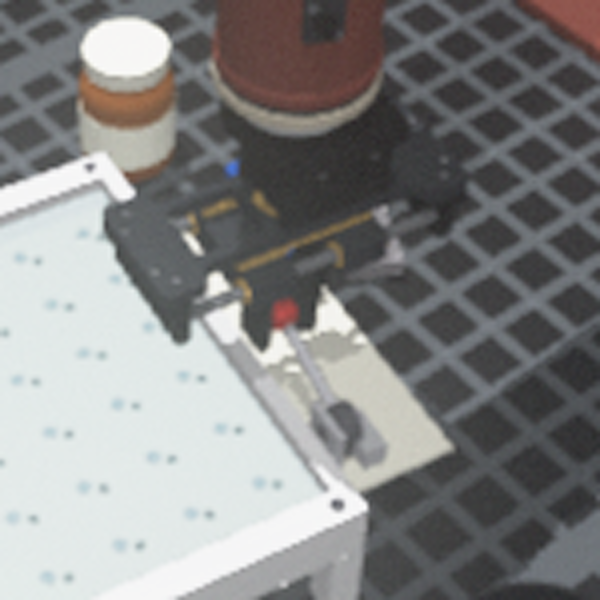

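```bash
python3 -m pendant '[[0.5,0.1,-1.3,0,0,0,1],[1.5,0.1,-2.9,0,0,0,1],[2.9,0.1,-4.2,0,0,0,1],[4.5,0.1,-5.1,0,0,0,1],[4.5,0.1,-5.1,0,0,0,1]]' 
python3 - <<'E'
from h import *
import cv2
s=bot.read_state();print(s['wrist_force'],(s['eef_pos']-[543.7,107.7,112.1])@np.stack([Y,X,[0,0,-1]],1))
a=bot.get_image("scene");cv2.imwrite("pics/scene4.png",cv2.resize(a[130:280,220:370],None,fx=4,fy=4,interpolation=2))
E
```

```text
time_s: 4.25
eef_pos: [551.0, 154.0, 163.7]
tool_rot: [0.759, 0.651, 0.001, 0.0]
wrist_force: [3.5, -0.3, -0.4]
opening: 20.3
[ 3.50136865 -0.3164724  -0.42296267] [ 46.89262326  -0.06848819 -51.56583091]
```

View pics/scene4.png

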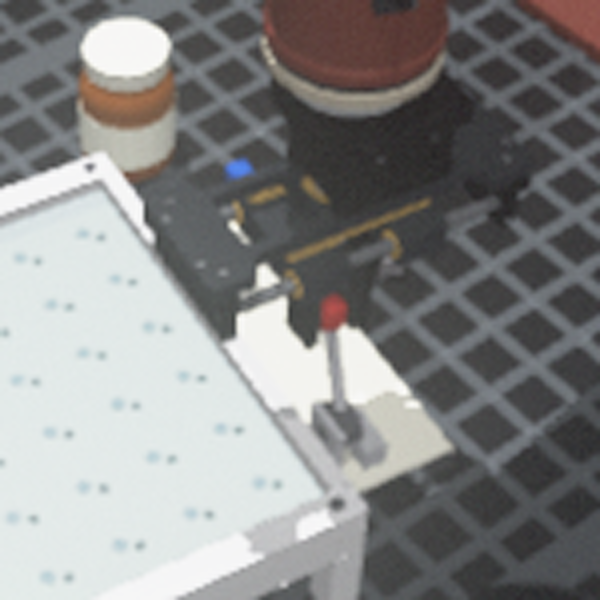

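The knob is held and the lever is near upright, at about (332,310) in the crop. I'll carry on over the top.

```bash
python3 -m pendant '[[1.8,0.05,-0.45,0,0,0,1],[3.7,0.05,-0.45,0,0,0,1],[5.5,0.1,0,0,0,0,1],[7.15,0.1,0.95,0,0,0,1],[8.5,0.1,2.2,0,0,0,1],[9.5,0.1,3.8,0,0,0,1],[9.6,0.1,4.0,0,0,0,1],[9.6,0.1,4.0,0,0,0,1]]' 
python3 - <<'E'
from h import *
import cv2
s=bot.read_state();print(s['wrist_force'],(s['eef_pos']-[543.7,107.7,112.1])@np.stack([Y,X,[0,0,-1]],1))
a=bot.get_image("scene");cv2.imwrite("pics/scene5.png",cv2.resize(a[130:280,220:370],None,fx=4,fy=4,interpolation=2))
E
```

```text
time_s: 5.3
eef_pos: [565.9, 248.7, 121.6]
tool_rot: [0.76, 0.65, 0.001, -0.0]
wrist_force: [2.1, 4.8, 2.1]
opening: 20.2
[2.09126263 4.82660983 2.10237988] [ 1.42711754e+02 -1.10381552e-01 -9.48335154e+00]
```

View pics/scene5.png

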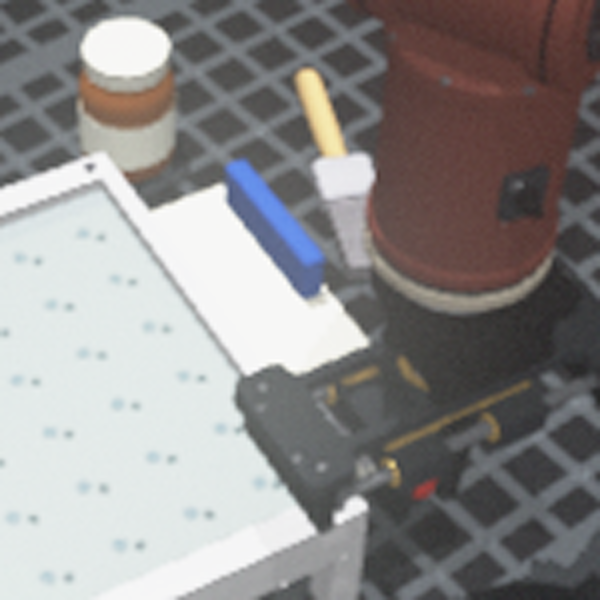

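The lever is over to its outer side, with the knob at about (425,488) in the crop. I'll release it and rise.

```bash
python3 -m pendant '[[0,0,0,0,0,0,0.4],[0,0,0,0,0,0,0.4],[0,0,0,0,0,0,0.4],[0,0,-2,0,0,0,0.4],[0,0,-5,0,0,0,0.4],[-1,-1,-7,0,0,0,0.4],[-4,-4,-7,0,0,0,0.4],[-8,-9,-7,0,0,0,0.6],[-12,-13,-7,0,0,0,1],[-14,-14,-7,0,0,0,1]]' 
python3 - <<'E'
from h import *
import cv2
for n in("scene","top"):
  a=bot.get_image(n);cv2.imwrite(f"pics/{n}6.png",a)
  for k in ("lever_knob","handle","lever_pivot"):
    print(n,k,[(np.round(np.array(d['position'])*[512,384],1),round(d['score'],2)) for d in bot.landmark_of(k,n)][:2])
E
python3 -c "
import cv2,numpy as np
a=cv2.imread('pics/scene6.png')[130:280,220:370];b=cv2.imread('pics/top6.png')[130:280,150:300]
cv2.imwrite('pics/c6.png',cv2.resize(np.hstack([a,b]),None,fx=2.6,fy=2.6,interpolation=2))"
```

```text
time_s: 6.6
eef_pos: [404.1, 128.7, 193.7]
tool_rot: [0.76, 0.65, 0.001, -0.001]
wrist_force: [0.1, 0.1, 1.0]
opening: 29.8
scene lever_knob [(array([322.6, 249.3]), 0.6)]
scene handle [(array([287.6, 189.2]), 0.78)]
scene lever_pivot [(array([304. , 239.5]), 0.59)]
top lever_knob [(array([155.1, 191.2]), 0.8)]
top handle [(array([254.8, 225.9]), 0.61)]
top lever_pivot [(array([189.6, 195.4]), 0.85), (array([121.6, 189.4]), 0.57)]
```

View pics/c6.png

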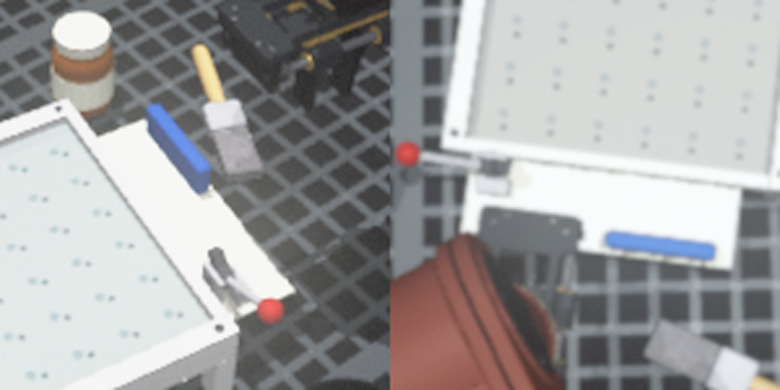

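```bash
python3 - <<'E'
from h import *
print(tri((323.8,249.2),(156.5,188.8)))
h=np.array([478.6,27.8,0]); p=h-45*X; p[2]=86; print(p); go(p)
E
```

```text
(array([565.1, 246. , 135.9]), np.float64(1.2))
[434.15402467  34.83955093  86.        ]
t 7.0 shift cm [-9.04  4.21 10.67] rot [0.  0.  0.1]
```

```bash
python3 -m pendant '[[-3,1.4,0,0,0,0,1],[-6,2.8,0,0,0,0,1],[-9,4.2,1,0,0,0,1],[-9,4.2,4,0,0,0,1],[-9,4.2,7,0,0,0,1],[-9,4.2,9.5,0,0,0,1],[-9,4.2,10.7,0,0,0,1],[-9,4.2,10.7,0,0,0,1]]' 
python3 - <<'E'
from h import *
import cv2
s=bot.read_state();print(s['wrist_force'])
h=np.array([478.6,27.8,0]); p=h-45*X; p[2]=86;go(p)
for n in("scene","top"):
  a=bot.get_image(n);cv2.imwrite(f"pics/{n}7.png",a)
E
python3 -c "
import cv2,numpy as np
a=cv2.imread('pics/scene7.png')[100:250,220:370];b=cv2.imread('pics/top7.png')[130:280,180:330]
cv2.imwrite('pics/c7.png',cv2.resize(np.hstack([a,b]),None,fx=2.6,fy=2.6,interpolation=2))"
```

```text
time_s: 8.0
eef_pos: [433.3, 34.6, 85.2]
tool_rot: [0.76, 0.65, -0.001, 0.0]
wrist_force: [-0.4, -0.4, 0.6]
opening: 0.8
[-0.38684051 -0.39606107  0.61010152]
t 8.0 shift cm [ 0.03  0.08 -0.08] rot [-0.1  0.1  0.1]
```

View pics/c7.png

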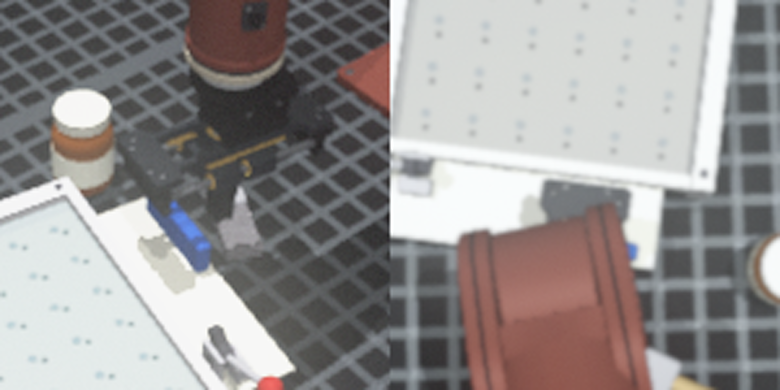

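The closed fingers are in front of the blue handle, tips near (220,205) in the crop. I'll ease forward.

```bash
python3 -m pendant '[[0,0.5,0,0,0,0,1],[0,1,0,0,0,0,1],[0,1.4,0,0,0,0,1],[0,1.7,0,0,0,0,1],[0,1.9,0,0,0,0,1],[0,2.1,0,0,0,0,1],[0,2.3,0,0,0,0,1],[0,2.4,0,0,0,0,1]]' 
python3 -m pendant '[[0,0.1,0,0,0,0,1],[0,0.2,0,0,0,0,1],[0,0.3,0,0,0,0,1],[0,0.4,0,0,0,0,1],[0,0.4,0,0,0,0,1]]'
```

```text
time_s: 9.1
eef_pos: [457.3, 31.0, 85.6]
tool_rot: [0.76, 0.65, -0.0, 0.0]
wrist_force: [-0.3, -0.2, -0.3]
opening: 0.2
time_s: 9.72
eef_pos: [461.2, 30.4, 85.6]
tool_rot: [0.76, 0.65, -0.0, 0.0]
wrist_force: [-0.3, 0.4, -0.4]
opening: 0.7
```

```bash
for i in 1; do python3 -m pendant '[[0,0.1,0,0,0,0,1],[0,0.2,0,0,0,0,1],[0,0.3,0,0,0,0,1],[0,0.4,0,0,0,0,1],[0,0.4,0,0,0,0,1]]'; done
python3 - <<'E'
from h import *
import cv2
for n in("scene",):
  a=bot.get_image(n);cv2.imwrite(f"pics/{n}8.png",cv2.resize(a[140:240,240:370],None,fx=6,fy=6,interpolation=2))
E
```

```text
time_s: 10.35
eef_pos: [464.3, 29.9, 85.4]
tool_rot: [0.76, 0.65, -0.001, -0.001]
wrist_force: [-4.3, 1.8, 4.4]
opening: 0.7
```

View pics/scene8.png

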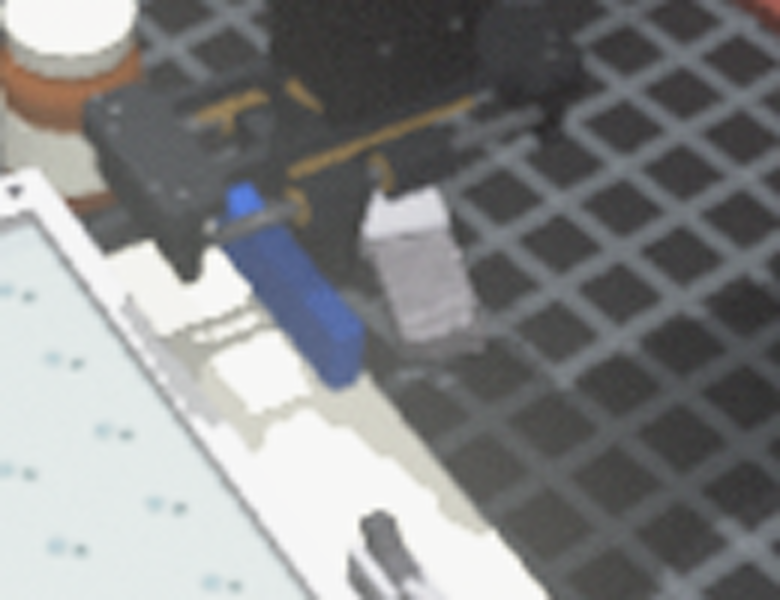

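```bash
python3 -m pendant '[[0,0.1,0,0,0,0,1],[0,0.2,0,0,0,0,1],[0,0.2,0,0,0,0,1]]'; python3 -m pendant '[[0,0.1,0,0,0,0,1],[0,0.2,0,0,0,0,1],[0,0.2,0,0,0,0,1]]'; python3 -m pendant '[[0,0.1,0,0,0,0,1],[0,0.2,0,0,0,0,1],[0,0.3,0,0,0,0,1],[0,0.3,0,0,0,0,1]]'
```

```text
time_s: 10.78
eef_pos: [466.1, 29.6, 85.4]
tool_rot: [0.76, 0.65, -0.001, -0.001]
wrist_force: [-5.3, 0.9, 4.7]
opening: 0.8
time_s: 11.15
eef_pos: [467.9, 29.3, 85.3]
tool_rot: [0.76, 0.65, -0.001, -0.001]
wrist_force: [-6.5, 1.3, 5.8]
opening: 0.7
time_s: 11.65
eef_pos: [470.7, 28.9, 85.3]
tool_rot: [0.76, 0.65, -0.001, -0.001]
wrist_force: [-7.4, 1.1, 6.5]
opening: 0.0
```

```bash
python3 -m pendant '[[0,0.1,0,0,0,0,1],[0,0.2,0,0,0,0,1],[0,0.3,0,0,0,0,1],[0,0.3,0,0,0,0,1]]'; python3 -m pendant '[[0,0.1,0,0,0,0,1],[0,0.2,0,0,0,0,1],[0,0.2,0,0,0,0,1]]'; python3 -m pendant '[[0,0.1,0,0,0,0,1],[0,0.2,0,0,0,0,1],[0,0.2,0,0,0,0,1]]'
```

```text
time_s: 12.15
eef_pos: [473.4, 28.5, 85.3]
tool_rot: [0.76, 0.65, -0.001, -0.001]
wrist_force: [-9.4, 1.6, 7.0]
opening: 0.4
time_s: 12.52
eef_pos: [474.9, 28.3, 85.3]
tool_rot: [0.76, 0.65, -0.002, -0.002]
wrist_force: [-11.3, 1.9, 10.4]
opening: 0.3
time_s: 12.9
eef_pos: [475.0, 28.2, 85.1]
tool_rot: [0.76, 0.65, -0.003, -0.003]
wrist_force: [-21.3, 2.1, 19.4]
opening: 0.8
```

Force has jumped from 11 N to 21 N with no further travel, so it's on the hard stop. I'll hold and check.

```bash
python3 -m pendant '[[0,0,0,0,0,0,1],[0,0,0,0,0,0,1],[0,0,0,0,0,0,1],[0,0,0,0,0,0,1],[0,0,0,0,0,0,1],[0,0,0,0,0,0,1],[0,0,0,0,0,0,1],[0,0,0,0,0,0,1]]'
python3 - <<'E'
from h import *
import cv2
a=bot.get_image("scene");b=bot.get_image("top")
cv2.imwrite("pics/top9f.png",b);cv2.imwrite("pics/scene9f.png",a)
cv2.imwrite("pics/c9.png",cv2.resize(np.hstack([a[140:330,100:350],b[20:210,140:390]]),None,fx=1.6,fy=1.6,interpolation=2))
E
```

```text
time_s: 13.9
eef_pos: [475.0, 28.2, 85.1]
tool_rot: [0.76, 0.65, -0.003, -0.003]
wrist_force: [-22.1, 2.2, 20.1]
opening: -0.1
```

View pics/c9.png

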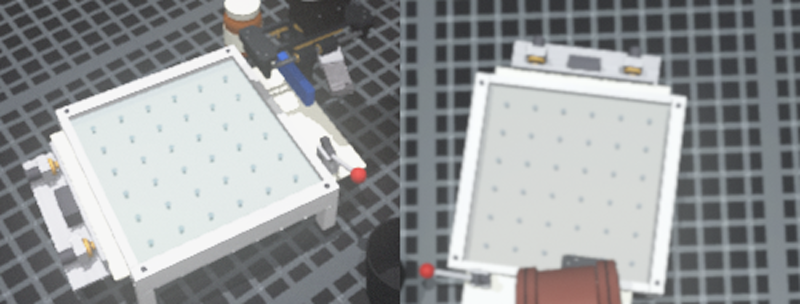

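```bash
python3 - <<'E'
import cv2,numpy as np
o=[cv2.imread(f'pics/{n}.png')[40:80,205:310] for n in('top0','top9f')]
s=[cv2.imread(f'pics/{n}.png')[220:320,105:210] for n in('scene0','scene9f')]
a=np.hstack([np.vstack([o[i],s[i]]) for i in (0,1)])
cv2.imwrite('pics/cmp.png',cv2.resize(a,None,fx=3.8,fy=3.8,interpolation=2))
E
```

```text
(no output)
```

View pics/cmp.png

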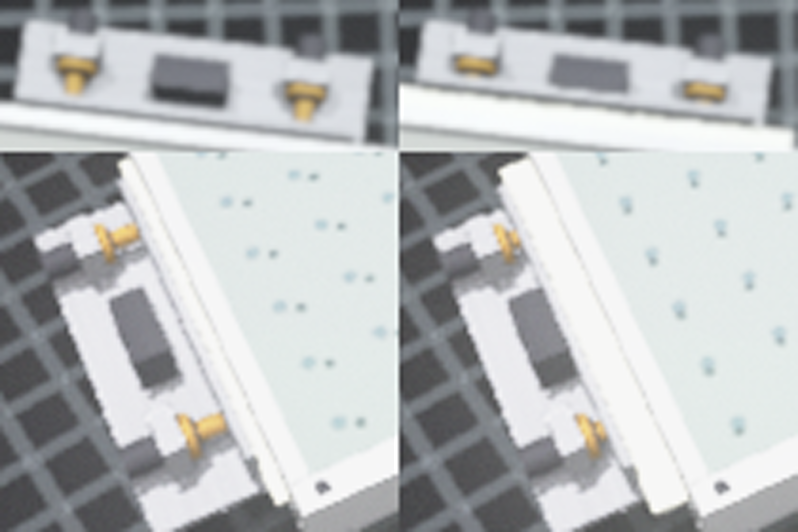

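The shutter's rear lip now touches the dark stop block, at about (540,340) in the right half of the comparison. The plungers are pressed in and the deck holes line up. In the wider view the knob is still outside, at (358,175). I'll hand it in.

```bash
python3 - <<'E'
from plant import bot
bot.job_done()
s=bot.read_state();print(s['time_s'],s['eef_pos'],s['wrist_force'])
E
```

```text
the job is handed in; nothing more can be done
the job is handed in; nothing more can be done
```

The shutter is fully open and the arm is still pushing it against its hard stop. I handed the job in at about 14 s; it reports no verdict.

- **Lever:** I gripped the red knob, swung it over the top and let go on the outer side. Measured from both cameras it sits at about 2.45 rad, and the last pictures show it still over there.
- **Shutter:** I eased it open with closed fingers on the front of the blue handle, in 1 mm steps. The push rose from about 4 N to 11 N over roughly 12 mm. It then jumped to about 21 N with no further movement, which I took as the hard stop. The last pictures agree: the rear lip is against the stop block, the plungers are pressed in, and the holes line up.
- **Hold:** It stayed put for 1 s at about 22 N before hand-in.
- **Pot, jar and brush:** The arm stayed clear of them, and those in view looked unmoved. I did not measure their positions again at the end.
- **Disagreed with expectation:**
  - While pushing, the wrist also felt an upward force almost as large as the push, about 20 N at the end. I took it to be friction on the handle face and did not look into it further.
  - The fingers touched the handle about 7 mm later than I had worked out, because they are thinner at the tips than I assumed.

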